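Stow the levelling wedges in the carrying tray

ROBOT

A 6-joint arm with a two-finger parallel gripper is mounted at the origin on a cart in front of the work surface, level with it; the furniture and walls round the work are solid. World frame = base frame: x ahead of the robot, y to its left, z up, the work surface at z = 0. Lengths are in mm, angles in rad, forces in N, time in s.
With the tool pointing down it reaches from about 275 to 1000 mm from the base axis. Payload 8.4 kg.
Tool frame: the origin (TCP) lies on the centre line of the jaws, within the pads' length; the fingertips stand 25 mm ahead of it and the grasp point (between the pads) lies 6 mm ahead of it; z points along the fingers, y is the line along which they close (so a half turn about z gives the same grasp; the last joint's range is limited). The gripper opens to 85 mm and grips with 20 to 120 N. Pads are 22 mm wide; open, the fingers measure 114 mm over their backs; the gripper's body (76 mm by 85 mm) begins 54 mm behind the grasp point. The pads swing forward as they close: fully open they stand 13 mm farther back than shut.
Start: joints at [1.106, 0.353, 1.633, -0, 1.155, -0.002], TCP at [279.034, 559.257, 256.281] pointing down, gripper open.
Joint ranges: [-2.63, 2.63], [-0.92, 2.1], [0.06, 2.66], [-1.3, 4.44], [0, 2.69], [-3.02, 3.02]. Speed limits (rad/s): [2.22, 2.22, 2.79, 3.14, 3.14, 3.14].

INTERFACE

Orientations are given as [roll, pitch, yaw] about the fixed x, y, z axes, in that order (R = Rz(yaw) Ry(pitch) Rx(roll)).
In Python, from rig import r gives the robot as it stands.
- The arm moves only by the shell command python3 -m jog 'ROWS' [FORCE]. ROWS is JSON, a list of rows, each a list of 3 entries, a list of its own where there are three numbers: the turn, a rotation vector about the tool's x, y, z in rad, then the shift along the tool's x, y, z in m, then the opening, from -1 (shut) to 1 (fully open). In form: [[[rx, ry, rz], [x, y, z], gripper], ...]. A call has 1 to 12 rows; each row shifts and turns the commanded pose from where the row before left it, along the tool's axes as they then stand; what a row does not reach is not made up. A row lasts 1/10 s, in which the tool goes at most 50 mm and 8.59 degrees, less where a joint would pass 70% of its speed; a pose out of reach is approached as far as the arm can. A call with a gripper value outside its range is refused whole. The fingers move at their own pace and stop on an object; FORCE is the grip in N (left out, the last holds). Time passes only in rows, so rows that do not move let the fingers close. It gives the time, the measured TCP pose, the force, the opening and the grip force at its end, in the units of the state.
- r.sense(): the state, without advancing time (a new reading comes with each control period).
- r.grab_frame(name): name is "scene" or "top" or "wrist"; returns the picture (384x512x3 uint8, red, green, blue); there is no depth.
- r.camera_params(name): a dict with "fx", "fy", "cx", "cy" (pixels), "rvec" (rotation vector, rad) and "tvec" (3), from world to camera coordinates, as OpenCV has them; the wrist camera has in their place "hand_eye" (4x4, takes a point from camera to tool coordinates, whose origin is the TCP and whose axes are the flange's). Camera axes: x right, y down, z forward; pixel columns grow to the right and rows downward; lengths in mm; the calibration is good to about 2 mm. A picture is of the moment at which its call begins: read the wrist's pose just before it. camera_params takes no time and is no camera call.
- r.sign_off(): hands the job in; it is judged then, once.
The state is a dict: "clock": time; "qpos": joint angles; "qvel": joint speeds; "joint_efforts": joint torques, N m; "eef_pos": TCP position; "tcp_rot": TCP orientation; "contact_force": force on the tool from outside, world axes, zero at the start; "wrist_torque": the same for the moment, N m; "opening": opening from 0.0 (shut) to 1.0 (fully open); "grasp_force": force on a finger pad.
Only numpy, scipy, OpenCV 4.12 (cv2) and the standard library are available. Lean on these libraries where they do the work, as an engineer would, in place of code of your own. Each camera call takes 0.05 s, during which the arm holds its last target. There are 200 camera calls.

TASK

Stow all the timber wedges for carrying: lay them flat in the tray across its width, side by side and alternately head to tail, together with the one filler block that exactly fills the length they leave over; leave the other fillers on the worktop. Then slide the tray's end cheek up against the pack, so that it is snug and nothing can rattle.

Things in the scene. Friction and masses are not known exactly. Their poses are not given: they have to be found in the camera images.
- wedge_1: Loose timber wedge lying flat, 60 mm long (y), 30 mm high. From above: straight side at x = -13 mm; slanted side from x = +21 at the thick end (y = -30) to x = +5 at the thin end (y = +30). Black grip tab on top (x 20, y 14 mm, top 60 mm above origin, centred): pinch it along y. Origin: underside, below the tab; z up.
- wedge_2: Loose timber wedge lying flat, 60 mm long (y), 30 mm high. From above: straight side at x = -13 mm; slanted side from x = +21 at the thick end (y = -30) to x = +5 at the thin end (y = +30). Black grip tab on top (x 20, y 14 mm, top 60 mm above origin, centred): pinch it along y. Origin: underside, below the tab; z up.
- wedge_3: Loose timber wedge lying flat, 60 mm long (y), 30 mm high. From above: straight side at x = -13 mm; slanted side from x = +21 at the thick end (y = -30) to x = +5 at the thin end (y = +30). Black grip tab on top (x 20, y 14 mm, top 60 mm above origin, centred): pinch it along y. Origin: underside, below the tab; z up.
- wedge_4: Loose timber wedge lying flat, 60 mm long (y), 30 mm high. From above: straight side at x = -13 mm; slanted side from x = +21 at the thick end (y = -30) to x = +5 at the thin end (y = +30). Black grip tab on top (x 20, y 14 mm, top 60 mm above origin, centred): pinch it along y. Origin: underside, below the tab; z up. Not in every start.
- wedge_5: Loose timber wedge lying flat, 60 mm long (y), 30 mm high. From above: straight side at x = -13 mm; slanted side from x = +21 at the thick end (y = -30) to x = +5 at the thin end (y = +30). Black grip tab on top (x 20, y 14 mm, top 60 mm above origin, centred): pinch it along y. Origin: underside, below the tab; z up. Not in every start.
- wedge_6: Loose timber wedge lying flat, 60 mm long (y), 30 mm high. From above: straight side at x = -13 mm; slanted side from x = +21 at the thick end (y = -30) to x = +5 at the thin end (y = +30). Black grip tab on top (x 20, y 14 mm, top 60 mm above origin, centred): pinch it along y. Origin: underside, below the tab; z up. Not in every start.
- filler_a: Loose timber filler, a straight block 78 mm wide (x -39 to +39), 60 mm long (y), 30 mm high. Black grip tab on top (x 20, y 14 mm, top 60 mm above origin, centred): pinch it along y. Origin: underside, below the tab; z up.
- filler_b: Loose timber filler, 60 mm long (y), 30 mm high, tapered like the wedges: straight side at x = -26 mm; slanted side from x = +34 at y = -30 to x = +18 at y = +30. Black grip tab on top (x 20, y 14 mm, top 60 mm above origin, centred): pinch it along y. Origin: underside, below the tab; z up.
- filler_c: Loose timber filler, a straight block 26 mm wide (x -13 to +13), 60 mm long (y), 30 mm high. Black grip tab on top (x 20, y 14 mm, top 60 mm above origin, centred): pinch it along y. Origin: underside, below the tab; z up.
- tray: Fixed plywood tray, 237 x 80 mm, long axis x. It stands on bearers: floor 31 mm and wall tops 51 mm above the origin. Inside 68 mm wide (y -34 to +34): pieces lie across it, their y along the tray's y. Fixed end's inner face at x = -112.5 mm; the +x end is the sliding cheek. Origin: underside centre, z up.
- cheek (a joint): Sliding end cheek, m: 0 fully open (clear length to the fixed end 212 mm), grows towards the fixed end (clear length 212 mm minus it), at most 0.035. The complete pack without gaps is 182 mm long (about 0.030). Slides stiffly (about 1.5 N), stays where left.
- cheek_grip (a point): Top centre of the grip tab on the cheek: 12 mm along the tray's x, 14 mm along its y, 30 mm high, top 91.5 mm above the tray's origin. Pinch it along the tray's y; slide along the tray's x.

How it is judged (in metres and radians):
At the end, for the whole second after the job is handed in: All wedges present and the matching filler (78 mm for 4, tapered for 5, 26 mm for 6) alone lie flat on the tray floor (within 4 mm of its height and 10 mm of the centre line, tilt under 0.08 rad), at rest; the cheek is closed on the pack (joint over 0.024) (z of wedge_1 in the frame of tray between 0.027 and 0.035 m and y of wedge_1 in the frame of tray between -0.01 and 0.01 m and angle between each of wedge_1, wedge_2, wedge_3, wedge_4, wedge_5, wedge_6's own z axis and vertical below 0.08 rad and z of wedge_2 in the frame of tray between 0.027 and 0.035 m and y of wedge_2 in the frame of tray between -0.01 and 0.01 m and z of wedge_3 in the frame of tray between 0.027 and 0.035 m and y of wedge_3 in the frame of tray between -0.01 and 0.01 m and z of wedge_4 in the frame of tray between 0.027 and 0.035 m and y of wedge_4 in the frame of tray between -0.01 and 0.01 m and z of wedge_5 in the frame of tray between 0.027 and 0.035 m and y of wedge_5 in the frame of tray between -0.01 and 0.01 m and z of wedge_6 in the frame of tray between 0.027 and 0.035 m and y of wedge_6 in the frame of tray between -0.01 and 0.01 m and (((z of filler_a in the frame of tray between 0.027 and 0.035 m and y of filler_a in the frame of tray between -0.01 and 0.01 m and angle between filler_a's own z axis and vertical below 0.08 rad) and height (world z) of each of filler_b, filler_c below 0.01 m) or ((z of filler_b in the frame of tray between 0.027 and 0.035 m and y of filler_b in the frame of tray between -0.01 and 0.01 m and angle between filler_b's own z axis and vertical below 0.08 rad) and height (world z) of each of filler_a, filler_c below 0.01 m) or ((z of filler_c in the frame of tray between 0.027 and 0.035 m and y of filler_c in the frame of tray between -0.01 and 0.01 m and angle between filler_c's own z axis and vertical below 0.08 rad) and height (world z) of each of filler_a, filler_b below 0.01 m)) and (height (world z) of wedge_4 below 5 m or height (world z) of filler_c below 0.01 m) and (height (world z) of wedge_5 below 5 m or height (world z) of filler_c below 0.01 m) and (height (world z) of wedge_6 below 5 m or height (world z) of filler_c below 0.01 m) and (height (world z) of any of wedge_4, wedge_5 below 5 m or height (world z) of filler_b below 0.01 m) and (height (world z) of any of wedge_4, wedge_6 below 5 m or height (world z) of filler_b below 0.01 m) and (height (world z) of any of wedge_5, wedge_6 below 5 m or height (world z) of filler_b below 0.01 m) and value of joint cheek above 0.024 m and velocity of joint cheek below 0.01 m/s); the robot touches nothing.
Of wedge_4, wedge_5, wedge_6 only 1 to 3 are there at a start; the rules pass over those that are not, and their reading is None.
At some moment in a run one of wedge_1, wedge_2, wedge_3, wedge_4, wedge_5, wedge_6, filler_a, filler_b, filler_c may be knocked a few centimetres aside while the robot is not near it.
It also fails if it takes over 210 s, if anything falls off the work surface, if the arm or the gripper's body presses on something with over 40 N, if the wrist force passes 120 N, or if a joint passes its speed limit or range.

## Working session

There is one attempt and no reset: what is moved stays moved. The work goes in short steps, Python scripts to look and compute and a shell command to move; the robot and the scene stay as the last step left them, time stands still between calls to the robot, and variables do not carry over. Pictures are saved under pics/ and viewed, at most 14 in all, crops included, and the job is handed in when it is done.

```bash
ls; mkdir -p pics; python3 - <<'E'
from rig import r
import cv2
print(r.sense())
for n in ("scene","top"):
    cv2.imwrite(f"pics/{n}0.png",r.grab_frame(n)[:,:,::-1]); print(n,r.camera_params(n))
print(r.camera_params("wrist"))
E
```

```text
pics
{'clock': 0.0, 'qpos': array([ 1.10558801e+00,  3.53643127e-01,  1.63414456e+00, -9.38803144e-07,
        1.15520119e+00, -2.42283140e-03]), 'qvel': array([-0.000582  ,  0.00038194,  0.00079975,  0.0008521 , -0.00092665,
       -0.00116293]), 'joint_efforts': array([-3.76557262e-03, -6.05278659e+01, -3.42047095e+01, -5.68002622e-05,
        9.59426514e-03,  8.03983312e-05]), 'eef_pos': array([278.83867008, 558.85124101, 255.56033376]), 'tcp_rot': array([-3.14019644e+00, -2.52444391e-06,  2.67880755e+00]), 'contact_force': array([-0.43067429, -0.20960002, -0.92881006]), 'wrist_torque': array([ 0.04361988,  0.01120155, -0.05083565]), 'grasp_force': 0.0, 'opening': 1.0001841004408858}
scene {'fx': 475.28626163105173, 'fy': 475.28626163105173, 'cx': 259.85553543761404, 'cy': 186.51309358832407, 'rvec': array([ 2.20137183, -0.88241189,  0.38821048]), 'tvec': array([-202.9374247 ,  433.97131874,  675.85340821])}
top {'fx': 382.26048340823587, 'fy': 382.26048340823587, 'cx': 255.3688785146596, 'cy': 195.48187004454957, 'rvec': array([ 2.14917619, -2.0907661 ,  0.19153895]), 'tvec': array([261.92667295, 542.97300819, 895.25762754])}
{'fx': 314.52490878772727, 'fy': 314.52490878772727, 'cx': 255.04574102266102, 'cy': 185.70130075256196, 'hand_eye': array([[ 4.72905949e-04, -9.46796091e-01, -3.21833712e-01,
         8.37387129e+01],
       [ 9.99999709e-01,  6.40644220e-04, -4.15287857e-04,
         1.40265412e+00],
       [ 5.99373827e-04, -3.21833422e-01,  9.46796118e-01,
        -1.17712272e+02],
       [ 0.00000000e+00,  0.00000000e+00,  0.00000000e+00,
         1.00000000e+00]])}
```

View pics/top0.png

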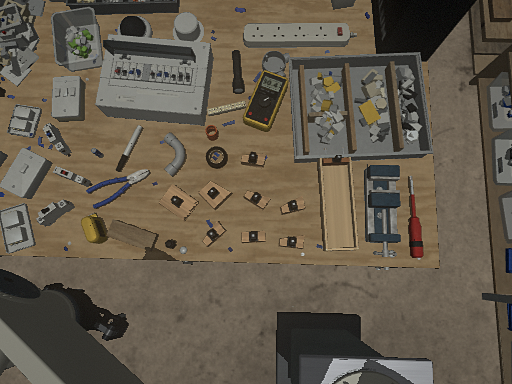

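View pics/scene0.png

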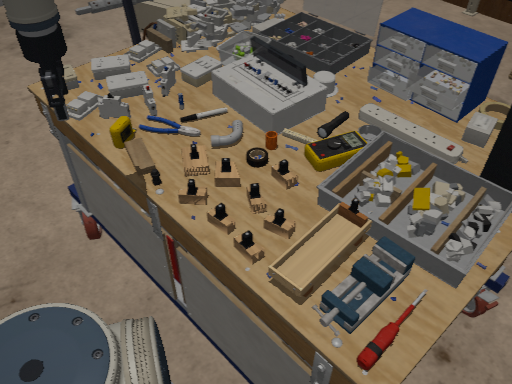

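The top view shows 8 pieces: two wide ones at (179,200) and (214,194), and six narrow ones at (254,159), (256,200), (292,206), (214,234), (253,237) and (292,241). That makes 5 wedges, so the tapered filler_b should match. The tray is at about (338,205), with its cheek grip at (337,159), the far end.

```bash
cat > h.py <<'E'
from rig import r
import numpy as np, cv2
from scipy.spatial.transform import Rotation as R
def cam(n, s=None):
    p=r.camera_params(n)
    K=np.array([[p['fx'],0,p['cx']],[0,p['fy'],p['cy']],[0,0,1]])
    if n=='wrist':
        H=p['hand_eye']; T=R.from_euler('xyz',s['tcp_rot']).as_matrix()
        return K, T@H[:3,:3], T@H[:3,3]+s['eef_pos']
    Rc=cv2.Rodrigues(p['rvec'])[0]
    return K, Rc.T, -Rc.T@p['tvec']
def ray(c,uv,z):
    K,Rw,o=c
    uv=np.atleast_2d(np.asarray(uv,float))
    d=(Rw@np.linalg.inv(K)@np.c_[uv,np.ones(len(uv))].T).T
    return o+d*((z-o[2])/d[:,2])[:,None]
def proj(c,P):
    K,Rw,o=c
    q=K@Rw.T@(np.atleast_2d(P)-o).T
    return (q[:2]/q[2]).T
E
python3 - <<'E'
from h import *
c=cam('top')
print(c[2], cam('scene')[2])
for uv in [(179,200),(214,194),(254,159),(256,200),(292,206),(214,234),(253,237),(292,241)]: print(uv,ray(c,uv,50)[0].round())
for uv in [(321,160),(352,160),(357,248),(326,250)]: print('tray',uv,ray(c,uv,51)[0].round())
print(ray(c,(337,158),91)[0])
im=cv2.imread('pics/top0.png')
cv2.imwrite('pics/top0c.png',cv2.resize(im[140:270,150:370],None,fx=3.6,fy=3.6,interpolation=cv2.INTER_CUBIC))
E
```

```text
[359.55535139 267.83064207 981.78316636] [  11.85163728 -268.60939963  783.58219885]
(179, 200) [519. 466.  50.]
(214, 194) [537. 380.  50.]
(254, 159) [630. 283.  50.]
(256, 200) [525. 275.  50.]
(292, 206) [512. 186.  50.]
(214, 234) [438. 375.  50.]
(253, 237) [433. 280.  50.]
(292, 241) [426. 185.  50.]
tray (321, 160) [631. 114.  51.]
tray (352, 160) [633.  36.  51.]
tray (357, 248) [413.  28.  51.]
tray (326, 250) [407. 103.  51.]
[625.4980944   81.96721069  91.        ]
```

View pics/top0c.png

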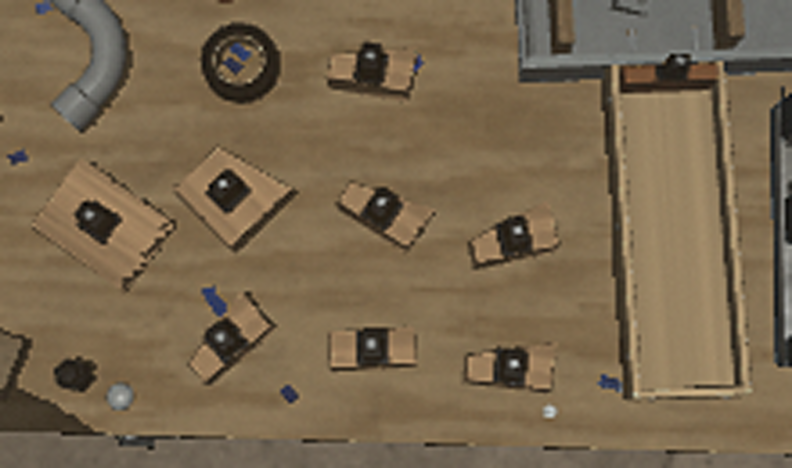

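Five wedges, so filler_b it is. The pieces and tray sit around x 410–640. I'll move the wrist camera above them.

```bash
python3 -m jog '[[[0,0,-0.116],[0,0,0],1],[[0,0,-0.116],[0,0,0],1],[[0,0,-0.116],[0,0,0],1],[[0,0,-0.116],[0,0,-0.044],1],[[0,0,0],[-0.0235,-0.030,0],1],[[0,0,0],[-0.0235,-0.030,0],1],[[0,0,0],[-0.0235,-0.030,0],1],[[0,0,0],[-0.0235,-0.030,0],1],[[0,0,0],[-0.0235,-0.030,0],1],[[0,0,0],[-0.0235,-0.030,0],1]]' | tail -c 700
python3 -m jog '[[[0,0,0],[-0.0235,-0.030,0],1],[[0,0,0],[-0.0235,-0.030,0],1],[[0,0,0],[-0.0235,-0.030,0],1],[[0,0,0],[-0.0235,-0.030,0],1],[[0,0,0],[0,0,0],1],[[0,0,0],[0,0,0],1],[[0,0,0],[0,0,0],1]]' | tail -c 700
cat >> h.py <<'E'
def shot(name):
    s=r.sense(); im=r.grab_frame('wrist')[:,:,::-1].copy()
    cv2.imwrite(f'pics/{name}.png',im)
    return s,im,cam('wrist',s)
E
python3 - <<'E'
from h import *
s,im,c=shot('w1'); print(s['eef_pos'],s['tcp_rot'],s['qpos'],s['clock'])
np.savez('w1.npz',pos=s['eef_pos'],rot=s['tcp_rot'])
E
```

```text
clock: 1.1
eef_pos: [420.8, 378.0, 300.0]
tcp_rot: [-3.141, -0.0, -3.14]
contact_force: [0.4, -0.2, -0.1]
opening: 1.001
grasp_force: 0.0
clock: 1.8
eef_pos: [513.8, 260.1, 300.0]
tcp_rot: [3.142, -0.001, -3.14]
contact_force: [-1.4, 1.0, 0.2]
opening: 1.0
grasp_force: 0.0
[513.76044996 260.11609774 300.04001388] [ 3.14150443e+00 -7.46216360e-04 -3.14011275e+00] [ 4.65840915e-01  2.37737393e-01  1.69193301e+00  4.41078400e-04
  1.21254997e+00 -1.10659007e+00] 1.8
```

View pics/w1.png

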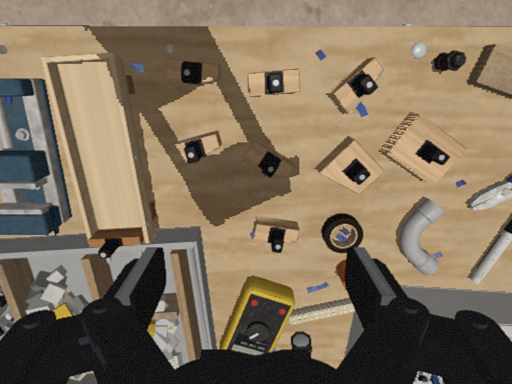

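```bash
cat > mont.py <<'E'
from h import *
d=np.load('w1.npz'); im=cv2.imread('pics/w1.png'); c=cam('wrist',dict(eef_pos=d['pos'],tcp_rot=d['rot']))
# tabs: dark blobs; top centre near the bright dot
px=[(275,83),(190,72),(193,152),(269,163),(278,240),(369,84),(357,172),(434,155)]
M=np.zeros((400,800,3),np.uint8)
for i,p in enumerate(px):
    o=ray(c,p,45)[0]; h=50
    W=np.array([[o[0]-h,o[1]+h,30],[o[0]+h,o[1]+h,30],[o[0]+h,o[1]-h,30],[o[0]-h,o[1]-h,30]])
    q=proj(c,W).astype(np.float32)
    Hm=cv2.getPerspectiveTransform(q,np.float32([[0,0],[200,0],[200,200],[0,200]]))
    t=cv2.warpPerspective(im,Hm,(200,200),flags=cv2.INTER_CUBIC)
    lab=cv2.cvtColor(t,cv2.COLOR_BGR2LAB).astype(float); L=lab[:,:,0:1]
    g=np.clip(t*(130/np.median(L)),0,255).astype(np.uint8)
    y,x=divmod(i,4); M[y*200:y*200+200,x*200:x*200+200]=g
    cv2.putText(M,str(i),(x*200+5,y*200+20),0,.6,(0,0,255),2); print(i,o.round(1))
cv2.imwrite('pics/mont1.png',M)
q=[(45,60),(118,52),(155,240),(88,240)]
print(ray(c,q,51).round(1))
E
python3 mont.py
```

```text
0 [434.9 283.9  45. ]
1 [423.4 188.9  45. ]
2 [514.3 186.7  45. ]
3 [527.8 278.7  45. ]
4 [633.3 292.3  45. ]
5 [435.8 390.   45. ]
6 [539.  387.4  45. ]
7 [517.4 478.3  45. ]
[[411.6  33.5  51. ]
 [403.4 113.9  51. ]
 [630.4 131.   51. ]
 [630.6  43.3  51. ]]
```

View pics/mont1.png

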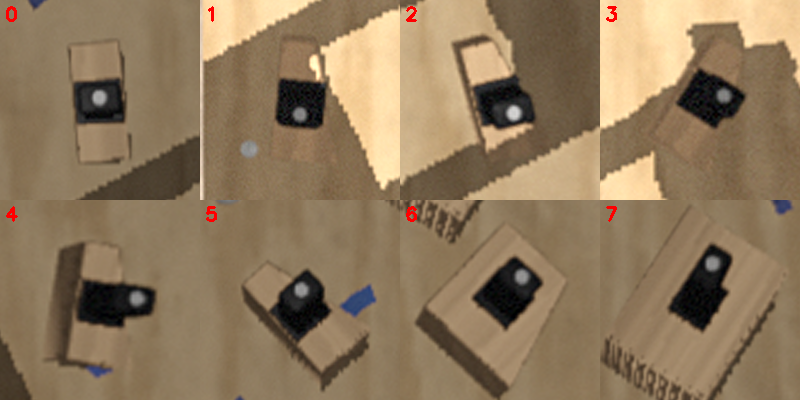

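The pieces in the montage are: 0 = straight 26 mm (filler_c), 6 = tapered wide (filler_b), 7 = filler_a, and 1–5 = wedges. Grey dots mark the tab tops. Next is a closer view of the tray, which also covers wedges 1–4.

```bash
python3 -m jog '[[[0,0,0],[0.005,-0.04,0.012],1],[[0,0,0],[0.005,-0.04,0.012],1],[[0,0,0],[0.005,-0.04,0.012],1],[[0,0,0],[0.005,-0.04,0.012],1],[[0,0,0],[0,0,0],1],[[0,0,0],[0,0,0],1],[[0,0,0],[0,0,0],1]]' | head -3
python3 - <<'E'
from h import *
s,im,c=shot('w2'); print(s['eef_pos'],s['tcp_rot'],s['clock'])
np.savez('w2.npz',pos=s['eef_pos'],rot=s['tcp_rot'])
cv2.imwrite('pics/w2b.png',cv2.resize(im,(800,600),interpolation=cv2.INTER_CUBIC))
E
```

```text
clock: 2.55
eef_pos: [495.0, 100.9, 252.8]
tcp_rot: [3.141, 0.001, -3.139]
[494.99440722 100.85582621 252.81901764] [ 3.14095155e+00  1.09554562e-03 -3.13926378e+00] 2.55
```

View pics/w2b.png

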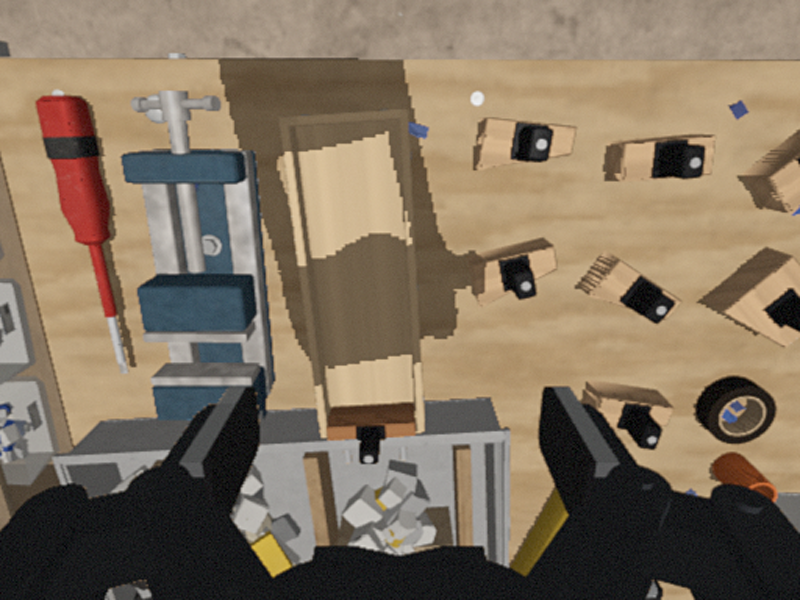

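```bash
cat > meas.py <<'E'
from h import *
def load(n):
    d=np.load(n+'.npz'); return cv2.imread(f'pics/{n}.png'),cam('wrist',dict(eef_pos=d['pos'],tcp_rot=d['rot']))
def dot(im,p,w=5):
    x,y=int(p[0]),int(p[1]); g=im[y-w:y+w+1,x-w:x+w+1].astype(int)
    k=((g.min(2)>85)&(g.max(2)-g.min(2)<28)).astype(np.uint8)
    n,l,st,ct=cv2.connectedComponentsWithStats(k)
    if n<2: return np.array(p,float)*np.nan
    i=1+np.argmin([np.hypot(*(ct[j]-w))-0.5*st[j,4] for j in range(1,n)]); return ct[i]+[x-w,y-w]
if __name__=='__main__':
    a,ca=load('w1'); b,cb=load('w2'); f=1.5625
    A={0:(276,83),1:(190,72),2:(195,154),3:(271,163),4:(277,247),5:(370,78),6:(362,177),7:(440,158)}
    B={0:(695,157),1:(541,144),2:(527,285),3:(660,309),4:(651,440)}
    for i in A: print(i,'w1',ray(ca,dot(a,A[i]),60).round(1), 'w2',ray(cb,dot(b,np.array(B[i])/f),60).round(1) if i in B else '')
    print('cheek',ray(cb,dot(b,(235,293)),91.5).round(1),ray(ca,dot(a,(104,254)),91.5).round(1))
    q=np.array([(281,119),(408,110),(424,430),(320,437),(412,240),(298,250)])/f
    print(ray(cb,q,51).round(1))
E
python3 meas.py; python3 - <<'E'
import cv2
im=cv2.imread('pics/w2.png')[60:300,165:285]
g=cv2.convertScaleAbs(im,alpha=1.2)
cv2.imwrite('pics/tr.png',cv2.resize(g.transpose(1,0,2),None,fx=3.3,fy=4,interpolation=cv2.INTER_CUBIC))
E
```

```text
0 w1 [[434.2 283.2  60. ]] w2 [[433.7 283.8  60. ]]
1 w1 [[423.7 188.1  60. ]] w2 [[423.7 188.5  60. ]]
2 w1 [[514.1 187.6  60. ]] w2 [[514.1 186.8  60. ]]
3 w1 [[530.  279.3  60. ]] w2 [[531.3 279.9  60. ]]
4 w1 [[634.7 290.9  60. ]] w2 [[634.4 291.   60. ]]
5 w1 [[433.9 384.9  60. ]] w2 
6 w1 [[540.8 388.4  60. ]] w2 
7 w1 [[516.2 478.7  60. ]] w2 
cheek [[630.1  81.7  91.5]] [[628.1  81.3  91.5]]
[[409.9  30.1  51. ]
 [404.5 108.   51. ]
 [633.  122.3  51. ]
 [639.5  42.9  51. ]
 [485.5 111.4  51. ]
 [492.6  35.3  51. ]]
```

View pics/tr.png

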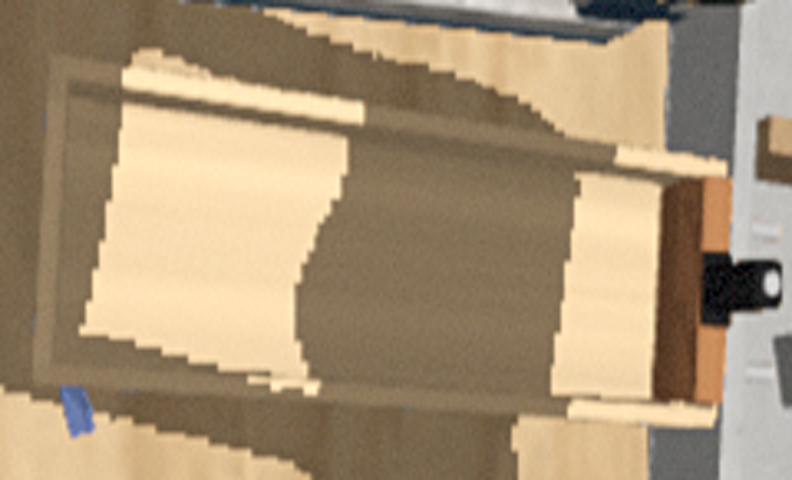

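The tray's outline, its cheek dot and the tab dots all agree within about 2 mm. I'll check wedges 1–4 for thick end and yaw in a rectified montage from w2.

```bash
python3 - <<'E'
from meas import *
b,c=load('w2'); a,ca=load('w1')
P=[(b,c,423.7,188.3),(b,c,514.1,187.2),(b,c,530.6,279.6),(b,c,634.5,291),(b,c,434,283.5),(a,ca,433.9,384.9)]
M=np.zeros((600,780,3),np.uint8)
for i,(im,cc,x,y) in enumerate(P):
    h=40; W=np.array([[x-h,y+h,30],[x+h,y+h,30],[x+h,y-h,30],[x-h,y-h,30]])
    Hm=cv2.getPerspectiveTransform(proj(cc,W).astype(np.float32),np.float32([[0,0],[260,0],[260,260],[0,260]]))
    t=cv2.warpPerspective(im,Hm,(260,260),flags=cv2.INTER_CUBIC)
    v,u=divmod(i,3); M[v*270:v*270+260,u*260:u*260+260]=cv2.convertScaleAbs(t,alpha=1.5 if i==2 else 1)
cv2.imwrite('pics/mont2.png',M)
q=[(178.75,75.2),(260.5,70.6),(271.3,277.3),(205.5,280.6)]
print(ray(c,q,51).round(1)); print(r.sense()['qpos'])
E
```

```text
[[409.1  29.1  51. ]
 [404.7 107.4  51. ]
 [635.9 122.2  51. ]
 [640.8  43.6  51. ]]
[ 1.97994208e-01  1.69260852e-01  1.88963707e+00  3.82767736e-04
  1.08153415e+00 -1.37573670e+00]
```

View pics/mont2.png

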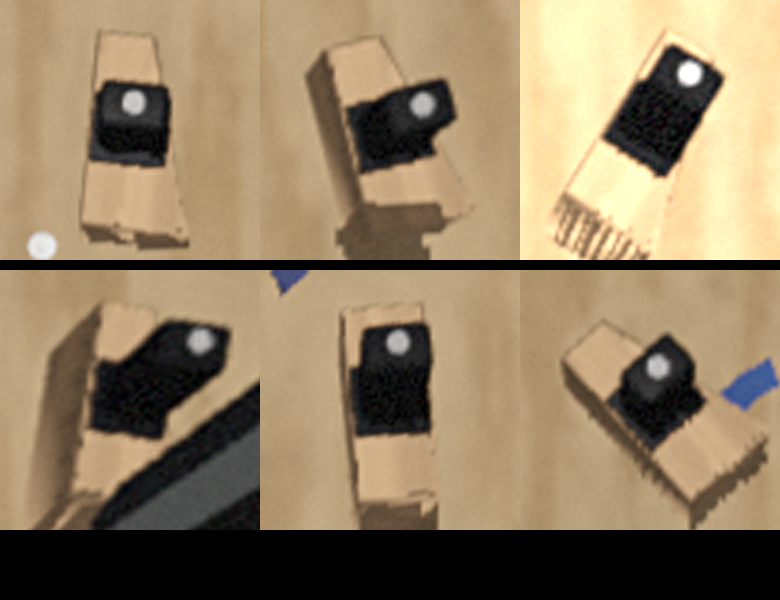

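```bash
cat > plan.py <<'E'
import sys
from meas import *
U=np.array([np.cos(.061),np.sin(.061)]); C=np.array([524.3,75.7])
def plan(x,y,z,psi):
    s=r.sense(); p=s['eef_pos']; e=R.from_euler('xyz',s['tcp_rot'])
    g=R.from_euler('xyz',[np.pi,0,psi]); rv=(e.inv()*g).as_rotvec()
    rv[2]=psi_turn(s,psi)
    d=g.inv().apply(np.array([x,y,z])-p)/1000
    print('at',p.round(1),'t',round(s['clock'],1),'q6',s['qpos'][5].round(2),'turn rz',rv.round(3),'-> q6',round(s['qpos'][5]+rv[2],2),'then shift',d.round(4))
def psi_turn(s,psi):
    # rz (tool) = -(change of world yaw), chosen so that joint 6 stays in range
    d=-(psi-s['tcp_rot'][2]); d=(d+np.pi)%(2*np.pi)-np.pi
    o=[k for k in (d,d-2*np.pi,d+2*np.pi) if abs(s['qpos'][5]+k)<2.7]
    return min(o,key=abs)
def slot(k,z,psi): plan(*(C+U*k),z,psi)
def look(x,y,name,w=14,z=60):
    s,im,c=shot(name); q=proj(c,[x,y,z])[0]; p=dot(im,q.round(),w); P=ray(c,p,z)[0]
    print('dot',P.round(1),'px',p.round(1),'pred',q.round(1)); return P
E
python3 -c "
from plan import *
plan(423.7,188.3,170,3.05)"
```

```text
at [495.  101.  252.8] t 2.6 q6 -1.38 turn rz [0.001 0.001 0.094] -> q6 -1.28 then shift [0.079  0.0805 0.0828]
```

```bash
python3 -m jog '[[[0,0,0.094],[0,0,0],0],[[0,0,0],[0.02,0.02,0.0207],0],[[0,0,0],[0.02,0.02,0.0207],0],[[0,0,0],[0.02,0.02,0.0207],0],[[0,0,0],[0.019,0.0205,0.0207],0],[[0,0,0],[0,0,0],0],[[0,0,0],[0,0,0],0],[[0,0,0],[0,0,0],0]]' 40
python3 -c "
from plan import *
P=look(423.7,188.3,'p1')
plan(P[0],P[1],61,3.05)"
```

```text
clock: 3.4
eef_pos: [424.4, 187.6, 170.3]
tcp_rot: [3.141, 0.002, 3.05]
contact_force: [-0.3, -0.0, 0.2]
opening: 0.498
grasp_force: 0.0
dot [424.  188.2  60. ] px [253.7 191.9] pred [253.8 191.6]
at [424.5 187.3 170.3] t 3.5 q6 -1.07 turn rz [ 0.001  0.002 -0.001] -> q6 -1.07 then shift [0.0006 0.0009 0.1093]
```

View pics/p1.png

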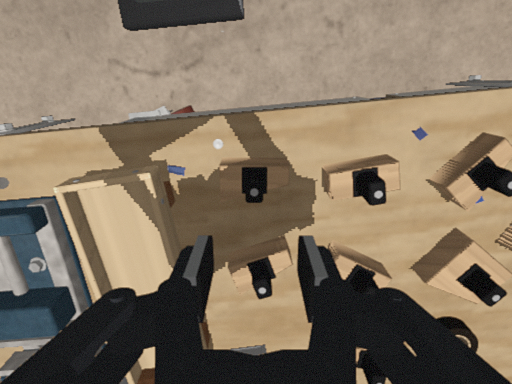

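The wedge_1 dot is at (254,192), exactly as predicted and centred between the fingers. Grasp and lift.

```bash
python3 -m jog '[[[0,0,0],[0.0005,0.001,0.028],0],[[0,0,0],[0,0,0.028],0],[[0,0,0],[0,0,0.028],0],[[0,0,0],[0,0,0.025],0],[[0,0,0],[0,0,0],0],[[0,0,0],[0,0,0],-1],[[0,0,0],[0,0,0],-1],[[0,0,0],[0,0,0],-1],[[0,0,0],[0,0,0],-1],[[0,0,0],[0,0,0],-1],[[0,0,0],[0,0,0],-1]]' 40
python3 -m jog '[[[0,0,0],[0,0,-0.02],-1],[[0,0,0],[0,0,-0.04],-1],[[0,0,0],[0,0,-0.04],-1],[[0,0,0],[0,0,-0.02],-1],[[0,0,0],[0,0,0],-1],[[0,0,0],[0,0,0],-1]]'
python3 -c "
from plan import *
slot(-96,180,.061+np.pi)"
```

```text
clock: 4.55
eef_pos: [424.1, 188.4, 61.9]
tcp_rot: [3.14, 0.002, 3.049]
contact_force: [0.3, -0.8, 7.7]
opening: 0.153
grasp_force: 43.5
clock: 5.15
eef_pos: [423.0, 188.1, 180.9]
tcp_rot: [3.141, 0.001, 3.049]
contact_force: [-0.7, -0.2, -0.6]
opening: 0.153
grasp_force: 42.4
at [423.  188.1 180.9] t 5.2 q6 -1.06 turn rz [ 0.001  0.001 -0.154] -> q6 -1.22 then shift [ 0.0018 -0.1183  0.0009]
```

```bash
python3 -m jog '[[[0,0,-0.077],[0,0,0],-1],[[0,0,-0.077],[0,0,0],-1],[[0,0,0],[0.0005,-0.03,0],-1],[[0,0,0],[0.0005,-0.03,0],-1],[[0,0,0],[0.0005,-0.03,0],-1],[[0,0,0],[0.0003,-0.0283,0],-1],[[0,0,0],[0,0,0],-1],[[0,0,0],[0,0,0],-1],[[0,0,0],[0,0,0],-1]]'
python3 -c "
from plan import *
slot(-96,94,.061+np.pi); s,im,c=shot('s1')"
```

```text
clock: 6.05
eef_pos: [428.0, 70.3, 179.8]
tcp_rot: [3.141, -0.001, -3.08]
contact_force: [-0.0, 0.2, -1.3]
opening: 0.155
grasp_force: 42.3
at [428.   70.3 179.8] t 6.0 q6 -1.47 turn rz [ 0.    -0.001  0.   ] -> q6 -1.47 then shift [-0.0004 -0.0004  0.0858]
```

View pics/s1.png

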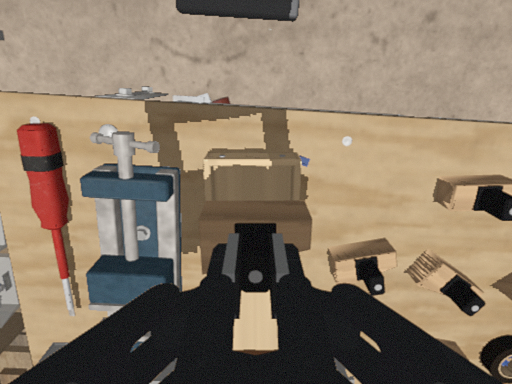

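```bash
python3 -m jog '[[[0,0,0],[0,0,0.028],-1],[[0,0,0],[0,0,0.028],-1],[[0,0,0],[0,0,0.02],-1],[[0,0,0],[0,0,0.005],-1],[[0,0,0],[0,0,0.004],-1],[[0,0,0],[0,0,0],-1],[[0,0,0],[0,0,0],-1]]'
python3 -c "
from plan import *
s=r.sense(); print(s['eef_pos'])
im=cv2.imread('pics/s1.png'); c=cam('wrist',dict(eef_pos=np.array([428,70.3,179.8]),tcp_rot=[3.141,-.001,-3.08]))
print(ray(c,[(206,152),(301,154),(206,162),(300,163),(253,151)],51).round(1))"
```

```text
clock: 6.8
eef_pos: [429.0, 70.1, 96.2]
tcp_rot: [3.141, 0.001, -3.08]
contact_force: [-0.5, 0.4, -0.0]
opening: 0.148
grasp_force: 42.3
[429.02810957  70.11672263  96.24113526]
[[402.6  31.1  51. ]
 [399.5 107.   51. ]
 [410.9  31.2  51. ]
 [407.  107.   51. ]
 [399.5  68.5  51. ]]
```

```bash
sed -i 's/C=np.array(\[524.3,75.7\])/C=np.array([522.5,75.9])/' plan.py
python3 -m jog '[[[0,0,0],[0.0025,0,0],-1],[[0,0,0],[0,0,0.0025],-1],[[0,0,0],[0,0,0],-1],[[0,0,0],[0,0,0],-1]]'
python3 -m jog '[[[0,0,0],[0,0,0],-0.4],[[0,0,0],[0,0,0],-0.2],[[0,0,0],[0,0,0],-0.2],[[0,0,0],[0,0,0],-0.2],[[0,0,0],[0,0,-0.02],-0.2],[[0,0,0],[0,0,-0.04],0],[[0,0,0],[0,0,-0.04],0],[[0,0,0],[0,0,0],0],[[0,0,0],[0,0,0],0]]'
python3 -c "
from plan import *
look(426.5,70,'a1',z=91)
plan(433.9,384.9,170,.73+np.pi)
print(np.arctan2(384.9,433.9))"
```

```text
clock: 7.2
eef_pos: [426.0, 69.7, 93.1]
tcp_rot: [3.142, 0.0, -3.08]
contact_force: [0.3, 0.2, -0.1]
opening: 0.153
grasp_force: 42.3
clock: 8.1
eef_pos: [426.4, 69.8, 193.8]
tcp_rot: [3.141, 0.002, -3.08]
contact_force: [-0.1, 0.0, -0.8]
opening: 0.504
grasp_force: 0.0
dot [425.8  71.3  91. ] px [255. 195.] pred [253.2 195.7]
at [425.6  69.6 192.7] t 8.2 q6 -1.47 turn rz [-0.    -0.    -0.669] -> q6 -2.14 then shift [-0.2164  0.2294  0.0227]
0.725625775305915
```

```bash
python3 -m jog '[[[0,0,-0.134],[0,0,0],0],[[0,0,-0.134],[0,0,0],0],[[0,0,-0.134],[0,0,0],0],[[0,0,-0.134],[0,0,0],0],[[0,0,-0.133],[0,0,0],0],[[0,0,0],[-0.027,0.0287,0.0028],0],[[0,0,0],[-0.027,0.0287,0.0028],0],[[0,0,0],[-0.027,0.0287,0.0028],0],[[0,0,0],[-0.027,0.0287,0.0028],0],[[0,0,0],[-0.027,0.0287,0.0028],0],[[0,0,0],[-0.027,0.0287,0.0028],0],[[0,0,0],[-0.027,0.0287,0.0028],0]]'
python3 -m jog '[[[0,0,0],[-0.027,0.0287,0.0028],0],[[0,0,0],[0,0,0],0],[[0,0,0],[0,0,0],0],[[0,0,0],[0,0,0],0]]'
python3 -c "
from plan import *
P=look(433.9,384.9,'p5')
plan(P[0],P[1],61,.73+np.pi)"
```

```text
clock: 9.35
eef_pos: [431.6, 346.5, 171.2]
tcp_rot: [3.141, -0.003, -2.411]
contact_force: [-0.1, 0.2, 0.5]
opening: 0.498
grasp_force: 0.0
clock: 9.75
eef_pos: [433.0, 383.5, 169.3]
tcp_rot: [-3.141, -0.003, -2.412]
contact_force: [-0.4, -0.9, 0.5]
opening: 0.499
grasp_force: 0.0
dot [436.  384.9  60. ] px [252.2 196. ] pred [254.  194.1]
at [433.3 383.4 169.7] t 9.8 q6 -1.58 turn rz [-0.    -0.002 -0.   ] -> q6 -1.58 then shift [-0.003  -0.0007  0.1087]
```

View pics/p5.png

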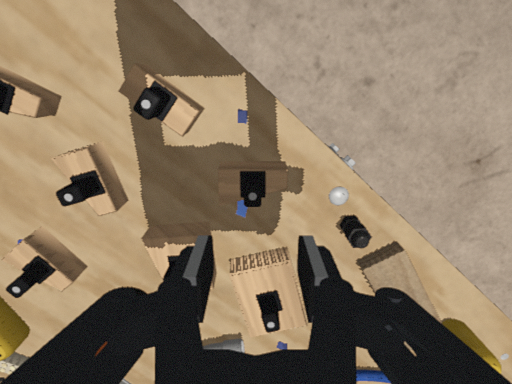

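Wedge_5 sits square at (252,188). Grasp it, lift and start turning it.

```bash
python3 -m jog '[[[0,0,0],[-0.002,0,0.028],0],[[0,0,0],[0,0,0.028],0],[[0,0,0],[0,0,0.028],0],[[0,0,0],[0,0,0.0245],0],[[0,0,0],[0,0,0],0],[[0,0,0],[0,0,0],-1],[[0,0,0],[0,0,0],-1],[[0,0,0],[0,0,0],-1],[[0,0,0],[0,0,0],-1],[[0,0,0],[0,0,0],-1],[[0,0,0],[0,0,0],-1]]' 40
python3 -m jog '[[[0,0,0],[0,0,-0.02],-1],[[0,0,0],[0,0,-0.04],-1],[[0,0,0],[0,0,-0.04],-1],[[0,0,0],[0,0,-0.02],-1],[[0,0,0.147],[0,0,0],-1],[[0,0,0.147],[0,0,0],-1],[[0,0,0.147],[0,0,0],-1],[[0,0,0.147],[0,0,0],-1],[[0,0,0.147],[0,0,0],-1],[[0,0,0.147],[0,0,0],-1],[[0,0,0.147],[0,0,0],-1],[[0,0,0.147],[0,0,0],-1]]'
python3 -m jog '[[[0,0,0.147],[0,0,0],-1],[[0,0,0.147],[0,0,0],-1],[[0,0,0.147],[0,0,0],-1],[[0,0,0.147],[0,0,0],-1],[[0,0,0.147],[0,0,0],-1],[[0,0,0.147],[0,0,0],-1],[[0,0,0.147],[0,0,0],-1],[[0,0,0.147],[0,0,0],-1],[[0,0,0.147],[0,0,0],-1],[[0,0,0.147],[0,0,0],-1],[[0,0,0.147],[0,0,0],-1],[[0,0,0.147],[0,0,0],-1]]'
python3 -c "
from plan import *
slot(-66.5,180,.061)"
```

```text
clock: 10.9
eef_pos: [436.1, 386.7, 63.7]
tcp_rot: [-3.141, 0.003, -2.411]
contact_force: [-0.5, -2.4, 6.3]
opening: 0.153
grasp_force: 40.7
clock: 12.1
eef_pos: [435.1, 386.2, 182.7]
tcp_rot: [3.141, 0.0, 2.69]
contact_force: [1.0, -0.2, -0.1]
opening: 0.152
grasp_force: 39.6
clock: 13.3
eef_pos: [435.2, 386.2, 182.7]
tcp_rot: [3.141, -0.001, 0.926]
contact_force: [-0.8, 0.9, -0.9]
opening: 0.155
grasp_force: 39.6
at [435.2 386.2 182.7] t 13.3 q6 1.37 turn rz [-0.    -0.001  0.865] -> q6 2.23 then shift [0.0018 0.3151 0.0027]
```

```bash
python3 -m jog '[[[0,0,0.144],[0,0,0],-1],[[0,0,0.144],[0,0,0],-1],[[0,0,0.144],[0,0,0],-1],[[0,0,0.144],[0,0,0],-1],[[0,0,0.144],[0,0,0],-1],[[0,0,0.145],[0,0,0],-1],[[0,0,0],[0,0.04,0],-1],[[0,0,0],[0,0.04,0],-1],[[0,0,0],[0,0.04,0],-1],[[0,0,0],[0,0.04,0],-1],[[0,0,0],[0,0.04,0],-1],[[0,0,0],[0.0018,0.04,0],-1]]'
python3 -m jog '[[[0,0,0],[0,0.04,0],-1],[[0,0,0],[0,0.035,0],-1],[[0,0,0],[0,0,0],-1],[[0,0,0],[0,0,0],-1],[[0,0,0],[0,0,0],-1]]'
python3 -c "
from plan import *
slot(-66.5,96,.061)"
```

```text
clock: 14.5
eef_pos: [452.8, 145.4, 182.7]
tcp_rot: [-3.141, -0.001, 0.067]
contact_force: [0.2, 0.0, -0.2]
opening: 0.157
grasp_force: 39.6
clock: 15.0
eef_pos: [458.1, 72.6, 182.4]
tcp_rot: [-3.141, -0.001, 0.067]
contact_force: [-0.6, 0.0, -0.7]
opening: 0.151
grasp_force: 39.6
at [458.1  72.6 182.4] t 15.0 q6 1.66 turn rz [-0.    -0.001  0.006] -> q6 1.66 then shift [-0.002   0.0006  0.0864]
```

```bash
python3 -m jog '[[[0,0,0.006],[-0.002,0.0006,0.028],-1],[[0,0,0],[0,0,0.028],-1],[[0,0,0],[0,0,0.02],-1],[[0,0,0],[0,0,0.007],-1],[[0,0,0],[0,0,0.0045],-1],[[0,0,0],[0,0,0],-1],[[0,0,0],[0,0,0],-1]]'
python3 -m jog '[[[0,0,0],[0,0,0],-0.4],[[0,0,0],[0,0,0],-0.2],[[0,0,0],[0,0,0],-0.2],[[0,0,0],[0,0,0],-0.2],[[0,0,0],[0,0,-0.02],-0.2],[[0,0,0],[0,0,-0.04],0],[[0,0,0],[0,0,-0.04],0],[[0,0,0],[0,0,0],0],[[0,0,0],[0,0,0],0]]'
python3 -c "
from plan import *
look(456.1,71.9,'a5',z=91)
plan(514.1,187.2,170,.22)"
```

```text
clock: 15.7
eef_pos: [456.7, 71.8, 95.3]
tcp_rot: [-3.141, -0.001, 0.062]
contact_force: [0.4, 0.7, -0.1]
opening: 0.152
grasp_force: 40.0
clock: 16.6
eef_pos: [456.5, 71.3, 195.4]
tcp_rot: [-3.141, -0.002, 0.061]
contact_force: [0.5, -0.7, -0.0]
opening: 0.5
grasp_force: 0.0
dot [458.2  73.2  91. ] px [254.7 193. ] pred [256.2 195.7]
at [455.7  71.2 194.3] t 16.6 q6 1.66 turn rz [ 0.     0.    -0.159] -> q6 1.5 then shift [ 0.0823 -0.1005  0.0243]
```

```bash
python3 -m jog '[[[0,0,-0.08],[0,0,0],0],[[0,0,-0.079],[0,0,0],0],[[0,0,0],[0.0165,-0.0201,0.0048],0],[[0,0,0],[0.0165,-0.0201,0.0048],0],[[0,0,0],[0.0165,-0.0201,0.0048],0],[[0,0,0],[0.0165,-0.0201,0.0048],0],[[0,0,0],[0.0165,-0.0201,0.0048],0],[[0,0,0],[0,0,0],0],[[0,0,0],[0,0,0],0],[[0,0,0],[0,0,0],0]]'
python3 -c "
from plan import *
P=look(514.1,187.2,'p2')
plan(P[0],P[1],62,.22)"
```

```text
clock: 17.65
eef_pos: [513.6, 186.5, 169.6]
tcp_rot: [3.141, 0.002, 0.22]
contact_force: [-0.5, -0.7, -0.9]
opening: 0.499
grasp_force: 0.0
dot [513.9 186.5  60. ] px [256.9 192.2] pred [256.2 191.8]
at [513.9 186.5 170. ] t 17.7 q6 1.7 turn rz [ 0.     0.001 -0.001] -> q6 1.7 then shift [ 0.00e+00 -1.00e-04  1.08e-01]
```

View pics/p2.png

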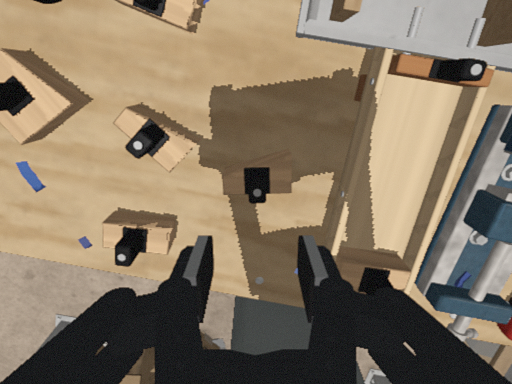

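The wedge_2 dot is at (257,192), its thick end on the right (−y), and it sits square between the fingers.

```bash
python3 -m jog '[[[0,0,0],[0,0,0.028],0],[[0,0,0],[0,0,0.028],0],[[0,0,0],[0,0,0.028],0],[[0,0,0],[0,0,0.024],0],[[0,0,0],[0,0,0],0],[[0,0,0],[0,0,0],-1],[[0,0,0],[0,0,0],-1],[[0,0,0],[0,0,0],-1],[[0,0,0],[0,0,0],-1],[[0,0,0],[0,0,0],-1],[[0,0,0],[0,0,0],-1]]' 40
python3 -m jog '[[[0,0,0],[0,0,-0.02],-1],[[0,0,0],[0,0,-0.04],-1],[[0,0,0],[0,0,-0.04],-1],[[0,0,0],[0,0,-0.02],-1],[[0,0,0.08],[0,0,0],-1],[[0,0,0.079],[0,0,0],-1],[[0,0,0],[0,0,0],-1],[[0,0,0],[0,0,0],-1]]'
python3 -c "
from plan import *
slot(-36,181,.061)"
```

```text
clock: 18.8
eef_pos: [515.5, 187.5, 64.1]
tcp_rot: [-3.142, -0.002, 0.22]
contact_force: [-1.2, -1.1, 8.2]
opening: 0.149
grasp_force: 41.7
clock: 19.6
eef_pos: [514.7, 187.3, 182.9]
tcp_rot: [-3.141, -0.0, 0.063]
contact_force: [-0.3, -0.3, -1.1]
opening: 0.151
grasp_force: 40.6
at [514.7 187.3 182.9] t 19.6 q6 1.85 turn rz [-0.    -0.     0.002] -> q6 1.86 then shift [-0.035   0.1117  0.0019]
```

```bash
python3 -m jog '[[[0,0,0.002],[-0.0085,0.028,0],-1],[[0,0,0],[-0.0085,0.028,0],-1],[[0,0,0],[-0.009,0.028,0],-1],[[0,0,0],[-0.009,0.0277,0],-1],[[0,0,0],[0,0,0],-1],[[0,0,0],[0,0,0],-1],[[0,0,0],[0,0,0],-1]]' >/dev/null
python3 -c "
from plan import *
slot(-36,96,.061)"
```

```text
at [486.8  74.3 182.7] t 20.3 q6 1.66 turn rz [-0.    -0.001 -0.001] -> q6 1.66 then shift [-0.0002  0.0006  0.0867]
```

```bash
python3 -m jog '[[[0,0,0],[0,0.0005,0.028],-1],[[0,0,0],[0,0,0.028],-1],[[0,0,0],[0,0,0.02],-1],[[0,0,0],[0,0,0.007],-1],[[0,0,0],[0,0,0.0042],-1],[[0,0,0],[0,0,0],-1],[[0,0,0],[0,0,0],-1]]'
python3 -m jog '[[[0,0,0],[0,0,0],-0.4],[[0,0,0],[0,0,0],-0.2],[[0,0,0],[0,0,0],-0.2],[[0,0,0],[0,0,0],-0.2],[[0,0,0],[0,0,-0.02],-0.2],[[0,0,0],[0,0,-0.04],0],[[0,0,0],[0,0,-0.04],0],[[0,0,0],[0,0,0],0],[[0,0,0],[0,0,0],0]]'
python3 -c "
from plan import *
look(486.5,73.7,'a2',z=91)
plan(530.6,279.6,170,-.48)"
```

```text
clock: 21.0
eef_pos: [487.1, 73.6, 96.1]
tcp_rot: [-3.141, -0.001, 0.059]
contact_force: [0.8, -0.3, -1.1]
opening: 0.157
grasp_force: 40.6
clock: 21.9
eef_pos: [486.8, 73.3, 196.1]
tcp_rot: [-3.141, -0.002, 0.059]
contact_force: [0.4, 0.1, -0.5]
opening: 0.5
grasp_force: 0.0
dot [484.7  74.8  91. ] px [254.9 197.3] pred [256.4 195.2]
at [486.   73.2 195. ] t 21.9 q6 1.66 turn rz [0.    0.    0.539] -> q6 2.2 then shift [-0.0558 -0.2037  0.025 ]
```

```bash
python3 -m jog '[[[0,0,0.135],[0,0,0],0],[[0,0,0.135],[0,0,0],0],[[0,0,0.135],[0,0,0],0],[[0,0,0.134],[0,0,0],0],[[0,0,0],[-0.0093,-0.034,0.0042],0],[[0,0,0],[-0.0093,-0.034,0.0042],0],[[0,0,0],[-0.0093,-0.034,0.0042],0],[[0,0,0],[-0.0093,-0.034,0.0042],0],[[0,0,0],[-0.0093,-0.034,0.0042],0],[[0,0,0],[-0.0093,-0.034,0.0042],0],[[0,0,0],[0,0,0],0],[[0,0,0],[0,0,0],0]]'
python3 -m jog '[[[0,0,0],[0,0,0],0]]' >/dev/null
python3 -c "
from plan import *
P=look(530.6,279.6,'p3')
plan(P[0],P[1],62,-.48)
im=cv2.imread('pics/p3.png'); x,y=250,190
g=im[y-40:y+30,x-50:x+60]; k=((g.max(2)<45)).astype(np.uint8); n,l,st,ct=cv2.connectedComponentsWithStats(k); i=1+st[1:,4].argmax()
print(st[i],ct[i],cv2.minAreaRect(cv2.findNonZero((l==i).astype(np.uint8))))"
```

```text
clock: 23.15
eef_pos: [529.9, 279.8, 168.1]
tcp_rot: [3.138, 0.002, -0.479]
contact_force: [0.1, -1.0, 0.1]
opening: 0.5
grasp_force: 0.0
dot [530.8 279.7  60. ] px [255.  191.5] pred [255.2 191.7]
at [530.5 278.7 169.4] t 23.3 q6 2.53 turn rz [ 0.002  0.001 -0.001] -> q6 2.53 then shift [-0.0002 -0.001   0.1074]
[ 42  17  27  36 711] [54.88888889 32.21237693] ((54.47541046142578, 34.27048873901367), (24.535186767578125, 34.856258392333984), 5.19442892074585)
```

```bash
python3 -m jog '[[[0,0,0],[0,-0.001,0.028],0],[[0,0,0],[0,0,0.028],0],[[0,0,0],[0,0,0.028],0],[[0,0,0],[0,0,0.0235],0],[[0,0,0],[0,0,0],0],[[0,0,0],[0,0,0],-1],[[0,0,0],[0,0,0],-1],[[0,0,0],[0,0,0],-1],[[0,0,0],[0,0,0],-1],[[0,0,0],[0,0,0],-1],[[0,0,0],[0,0,0],-1]]' 40
python3 -m jog '[[[0,0,0],[0,0,-0.02],-1],[[0,0,0],[0,0,-0.04],-1],[[0,0,0],[0,0,-0.04],-1],[[0,0,0],[0,0,-0.02],-1],[[0,0,-0.147],[0,0,0],-1],[[0,0,-0.147],[0,0,0],-1],[[0,0,-0.147],[0,0,0],-1],[[0,0,-0.147],[0,0,0],-1],[[0,0,-0.147],[0,0,0],-1],[[0,0,-0.147],[0,0,0],-1],[[0,0,-0.147],[0,0,0],-1],[[0,0,-0.147],[0,0,0],-1]]'
python3 -m jog '[[[0,0,-0.147],[0,0,0],-1],[[0,0,-0.147],[0,0,0],-1],[[0,0,-0.147],[0,0,0],-1],[[0,0,-0.147],[0,0,0],-1],[[0,0,-0.147],[0,0,0],-1],[[0,0,-0.147],[0,0,0],-1],[[0,0,-0.147],[0,0,0],-1],[[0,0,-0.147],[0,0,0],-1],[[0,0,-0.147],[0,0,0],-1],[[0,0,-0.147],[0,0,0],-1],[[0,0,-0.147],[0,0,0],-1],[[0,0,-0.147],[0,0,0],-1]]'
python3 -c "
from plan import *
slot(-8,181,.061+np.pi)"
```

```text
clock: 24.4
eef_pos: [532.5, 281.1, 64.2]
tcp_rot: [-3.14, -0.002, -0.48]
contact_force: [-0.6, -1.9, 7.2]
opening: 0.151
grasp_force: 44.0
clock: 25.6
eef_pos: [531.6, 280.9, 183.2]
tcp_rot: [3.141, -0.001, 0.702]
contact_force: [-0.6, -0.8, -0.5]
opening: 0.15
grasp_force: 43.0
clock: 26.8
eef_pos: [531.5, 280.9, 183.2]
tcp_rot: [3.141, 0.0, 2.466]
contact_force: [0.0, -0.3, -0.4]
opening: 0.155
grasp_force: 43.0
at [531.5 280.9 183.2] t 26.8 q6 -0.41 turn rz [ 0.     0.    -0.737] -> q6 -1.15 then shift [ 0.0295 -0.2041  0.0022]
```

```bash
python3 -m jog '[[[0,0,-0.147],[0,0,0],-1],[[0,0,-0.147],[0,0,0],-1],[[0,0,-0.147],[0,0,0],-1],[[0,0,-0.148],[0,0,0],-1],[[0,0,-0.148],[0,0,0],-1],[[0,0,0],[0.005,-0.034,0],-1],[[0,0,0],[0.005,-0.034,0],-1],[[0,0,0],[0.005,-0.034,0],-1],[[0,0,0],[0.005,-0.034,0],-1],[[0,0,0],[0.005,-0.034,0],-1],[[0,0,0],[0.0045,-0.034,0],-1],[[0,0,0],[0,0,0],-1]]' >/dev/null
python3 -m jog '[[[0,0,0],[0,0,0],-1],[[0,0,0],[0,0,0],-1]]'
python3 -c "
from plan import *
slot(-8,96,.061+np.pi)"
```

```text
clock: 28.2
eef_pos: [513.7, 76.1, 183.1]
tcp_rot: [3.141, 0.001, -3.086]
contact_force: [-0.2, 0.8, -0.0]
opening: 0.155
grasp_force: 43.0
at [513.7  76.1 183.1] t 28.2 q6 -1.48 turn rz [ 0.     0.001 -0.006] -> q6 -1.49 then shift [-0.0008 -0.0008  0.0871]
```

```bash
python3 -m jog '[[[0,0,-0.006],[-0.0008,-0.0008,0.028],-1],[[0,0,0],[0,0,0.028],-1],[[0,0,0],[0,0,0.02],-1],[[0,0,0],[0,0,0.007],-1],[[0,0,0],[0,0,0.0043],-1],[[0,0,0],[0,0,0],-1],[[0,0,0],[0,0,0],-1]]'
python3 -m jog '[[[0,0,0],[0,0,0],-0.4],[[0,0,0],[0,0,0],-0.2],[[0,0,0],[0,0,0],-0.2],[[0,0,0],[0,0,0],-0.2],[[0,0,0],[0,0,-0.02],-0.2],[[0,0,0],[0,0,-0.04],0],[[0,0,0],[0,0,-0.04],0],[[0,0,0],[0,0,0],0],[[0,0,0],[0,0,0],0]]'
python3 -c "
from plan import *
look(514.5,75.4,'a3',z=91)
plan(634.5,291,170,-.135+np.pi)"
```

```text
clock: 28.9
eef_pos: [515.0, 75.2, 96.2]
tcp_rot: [3.141, 0.002, -3.08]
contact_force: [0.1, 0.3, -1.5]
opening: 0.154
grasp_force: 42.9
clock: 29.8
eef_pos: [514.7, 74.8, 196.2]
tcp_rot: [3.141, 0.002, -3.08]
contact_force: [-0.9, -0.4, -0.8]
opening: 0.5
grasp_force: 0.0
dot [514.4  76.8  91. ] px [255.6 194.3] pred [253.8 194.3]
at [513.9  74.7 195. ] t 29.9 q6 -1.49 turn rz [-0.    -0.     0.196] -> q6 -1.29 then shift [-0.0904  0.2306  0.025 ]
```

```bash
python3 -m jog '[[[0,0,0.098],[0,0,0],0],[[0,0,0.098],[0,0,0],0],[[0,0,0],[-0.013,0.033,0.0036],0],[[0,0,0],[-0.013,0.033,0.0036],0],[[0,0,0],[-0.013,0.033,0.0036],0],[[0,0,0],[-0.013,0.033,0.0036],0],[[0,0,0],[-0.013,0.033,0.0036],0],[[0,0,0],[-0.013,0.033,0.0036],0],[[0,0,0],[-0.0124,0.0326,0.0034],0],[[0,0,0],[0,0,0],0],[[0,0,0],[0,0,0],0],[[0,0,0],[0,0,0],0]]'
python3 -c "
from plan import *
P=look(634.5,291,'p4')
plan(P[0],P[1],62,-.135+np.pi)
im=cv2.imread('pics/p4.png'); x,y=250,190
g=im[y-40:y+30,x-50:x+60]; k=((g.max(2)<45)).astype(np.uint8); n,l,st,ct=cv2.connectedComponentsWithStats(k); i=1+st[1:,4].argmax()
print(st[i],ct[i],cv2.minAreaRect(cv2.findNonZero((l==i).astype(np.uint8))))"
```

```text
clock: 31.05
eef_pos: [633.7, 290.0, 168.9]
tcp_rot: [-3.14, -0.002, 3.007]
contact_force: [0.1, -0.1, 0.6]
opening: 0.5
grasp_force: 0.0
dot [634.1 290.7  60. ] px [254.3 194.2] pred [254.8 194.5]
at [633.9 289.9 169.5] t 31.1 q6 -1.01 turn rz [-0.001 -0.002 -0.   ] -> q6 -1.01 then shift [-1.000e-04  8.000e-04  1.075e-01]
[ 43  20  25  35 708] [54.49717514 35.00564972] ((55.0, 37.0), (24.0, 34.0), 0.0)
```

```bash
python3 -m jog '[[[0,0,0],[0,0.0008,0.028],0],[[0,0,0],[0,0,0.028],0],[[0,0,0],[0,0,0.028],0],[[0,0,0],[0,0,0.0235],0],[[0,0,0],[0,0,0],0],[[0,0,0],[0,0,0],-1],[[0,0,0],[0,0,0],-1],[[0,0,0],[0,0,0],-1],[[0,0,0],[0,0,0],-1],[[0,0,0],[0,0,0],-1],[[0,0,0],[0,0,0],-1]]' 40
python3 -m jog '[[[0,0,0],[0,0,-0.02],-1],[[0,0,0],[0,0,-0.04],-1],[[0,0,0],[0,0,-0.04],-1],[[0,0,0],[0,0,-0.02],-1],[[0,0,-0.098],[0,0,0],-1],[[0,0,-0.098],[0,0,0],-1],[[0,0,0],[0,0,0],-1],[[0,0,0],[0,0,0],-1]]'
python3 -c "
from plan import *
slot(21.5,181,.061+np.pi)"
```

```text
clock: 32.2
eef_pos: [636.0, 292.2, 64.8]
tcp_rot: [3.14, 0.003, 3.007]
contact_force: [0.2, -1.2, 8.0]
opening: 0.153
grasp_force: 41.5
clock: 33.0
eef_pos: [634.8, 291.9, 183.1]
tcp_rot: [3.142, 0.0, -3.083]
contact_force: [-0.1, -0.2, -0.3]
opening: 0.152
grasp_force: 40.4
at [634.8 291.9 183.1] t 33.0 q6 -1.2 turn rz [ 0.     0.    -0.003] -> q6 -1.2 then shift [ 0.1038 -0.2088  0.0021]
```

```bash
python3 -m jog '[[[0,0,-0.003],[0,0,0],-1],[[0,0,0],[0.0148,-0.0298,0],-1],[[0,0,0],[0.0148,-0.0298,0],-1],[[0,0,0],[0.0148,-0.0298,0],-1],[[0,0,0],[0.0148,-0.0298,0],-1],[[0,0,0],[0.0148,-0.0298,0],-1],[[0,0,0],[0.0148,-0.0298,0],-1],[[0,0,0],[0.015,-0.03,0],-1],[[0,0,0],[0,0,0],-1],[[0,0,0],[0,0,0],-1],[[0,0,0],[0,0,0],-1]]'
python3 -c "
from plan import *
slot(21.5,96.5,.061+np.pi)"
```

```text
clock: 34.1
eef_pos: [545.4, 77.5, 183.0]
tcp_rot: [3.141, 0.001, -3.078]
contact_force: [0.2, 0.3, -0.5]
opening: 0.15
grasp_force: 40.4
at [545.4  77.5 183. ] t 34.1 q6 -1.5 turn rz [0.    0.001 0.003] -> q6 -1.49 then shift [ 0.0014 -0.0002  0.0865]
```

```bash
python3 -m jog '[[[0,0,0.003],[0.0014,0,0.028],-1],[[0,0,0],[0,0,0.028],-1],[[0,0,0],[0,0,0.02],-1],[[0,0,0],[0,0,0.006],-1],[[0,0,0],[0,0,0.0045],-1],[[0,0,0],[0,0,0],-1],[[0,0,0],[0,0,0],-1]]'
python3 -m jog '[[[0,0,0],[0,0,0],-0.4],[[0,0,0],[0,0,0],-0.2],[[0,0,0],[0,0,0],-0.2],[[0,0,0],[0,0,0],-0.2],[[0,0,0],[0,0,-0.02],-0.2],[[0,0,0],[0,0,-0.04],0],[[0,0,0],[0,0,-0.04],0],[[0,0,0],[0,0,0],0],[[0,0,0],[0,0,0],0]]'
python3 -c "
from plan import *
look(544,77.2,'a4',z=91)
plan(540.8,388.4,170,-.73+np.pi)"
```

```text
clock: 34.8
eef_pos: [544.1, 77.1, 97.2]
tcp_rot: [3.141, 0.001, -3.08]
contact_force: [-0.3, -0.3, -0.9]
opening: 0.155
grasp_force: 40.5
clock: 35.7
eef_pos: [543.8, 76.8, 197.2]
tcp_rot: [3.141, 0.002, -3.08]
contact_force: [0.0, 0.3, -0.7]
opening: 0.496
grasp_force: 0.0
dot [543.1  78.4  91. ] px [255.1 193.3] pred [253.5 194.3]
at [542.9  76.7 196. ] t 35.8 q6 -1.49 turn rz [-0.    -0.     0.791] -> q6 -0.7 then shift [0.2095 0.2308 0.026 ]
```

```bash
python3 -m jog '[[[0,0,0.132],[0,0,0],0],[[0,0,0.132],[0,0,0],0],[[0,0,0.132],[0,0,0],0],[[0,0,0.132],[0,0,0],0],[[0,0,0.132],[0,0,0],0],[[0,0,0.131],[0,0,0],0],[[0,0,0],[0.0262,0.0288,0.0033],0],[[0,0,0],[0.0262,0.0288,0.0033],0],[[0,0,0],[0.0262,0.0288,0.0033],0],[[0,0,0],[0.0262,0.0288,0.0033],0],[[0,0,0],[0.0262,0.0288,0.0033],0],[[0,0,0],[0.0262,0.0288,0.0033],0]]' >/dev/null
python3 -m jog '[[[0,0,0],[0.0262,0.0288,0.0033],0],[[0,0,0],[0.0262,0.0288,0.0033],0],[[0,0,0],[0,0,0],0],[[0,0,0],[0,0,0],0],[[0,0,0],[0,0,0],0]]'
python3 -c "
from plan import *
P=look(540.8,388.4,'p6')
plan(P[0],P[1],62,-.73+np.pi)
im=cv2.imread('pics/p6.png'); x,y=250,190
g=im[y-40:y+30,x-50:x+60]; k=((g.max(2)<45)).astype(np.uint8); n,l,st,ct=cv2.connectedComponentsWithStats(k); i=1+st[1:,4].argmax()
print(st[i],ct[i],cv2.minAreaRect(cv2.findNonZero((l==i).astype(np.uint8))))"
```

```text
clock: 37.45
eef_pos: [540.1, 387.0, 168.7]
tcp_rot: [-3.139, -0.0, 2.412]
contact_force: [-0.6, -0.8, 0.5]
opening: 0.496
grasp_force: 0.0
dot [540.6 388.3  60. ] px [255.7 193.9] pred [256. 194.]
at [540.4 386.9 169.1] t 37.5 q6 -0.22 turn rz [-0.002 -0.    -0.001] -> q6 -0.22 then shift [0.0008 0.0012 0.1071]
[ 44  19  25  36 717] [55.66945607 34.22873082] ((56.0, 36.5), (35.0, 24.0), 90.0)
```

```bash
python3 -m jog '[[[0,0,0],[0.0005,0.001,0.028],0],[[0,0,0],[0,0,0.028],0],[[0,0,0],[0,0,0.028],0],[[0,0,0],[0,0,0.023],0],[[0,0,0],[0,0,0],0],[[0,0,0],[0,0,0],-1],[[0,0,0],[0,0,0],-1],[[0,0,0],[0,0,0],-1],[[0,0,0],[0,0,0],-1],[[0,0,0],[0,0,0],-1],[[0,0,0],[0,0,0],-1]]' 50
python3 -m jog '[[[0,0,0],[0,0,-0.02],-1],[[0,0,0],[0,0,-0.04],-1],[[0,0,0],[0,0,-0.04],-1],[[0,0,0],[0,0,-0.02],-1],[[0,0,0.147],[0,0,0],-1],[[0,0,0.147],[0,0,0],-1],[[0,0,0.147],[0,0,0],-1],[[0,0,0.147],[0,0,0],-1],[[0,0,0.147],[0,0,0],-1],[[0,0,0.147],[0,0,0],-1],[[0,0,0.147],[0,0,0],-1],[[0,0,0.147],[0,0,0],-1]]'
python3 -m jog '[[[0,0,0.147],[0,0,0],-1],[[0,0,0.147],[0,0,0],-1],[[0,0,0.147],[0,0,0],-1],[[0,0,0.147],[0,0,0],-1],[[0,0,0.147],[0,0,0],-1],[[0,0,0.147],[0,0,0],-1],[[0,0,0.147],[0,0,0],-1],[[0,0,0.147],[0,0,0],-1],[[0,0,0],[0,0,0],-1]]'
python3 -c "
from plan import *
slot(63,181,.061)"
```

```text
clock: 38.6
eef_pos: [542.1, 389.8, 64.7]
tcp_rot: [3.139, 0.001, 2.412]
contact_force: [0.5, -1.4, 7.6]
opening: 0.15
grasp_force: 51.0
clock: 39.8
eef_pos: [540.9, 389.4, 183.4]
tcp_rot: [3.141, -0.0, 1.23]
contact_force: [-0.8, 0.9, -0.9]
opening: 0.155
grasp_force: 49.9
clock: 40.7
eef_pos: [540.9, 389.4, 183.4]
tcp_rot: [-3.141, -0.0, 0.058]
contact_force: [0.5, 1.0, -1.2]
opening: 0.152
grasp_force: 49.9
at [540.9 389.4 183.4] t 40.7 q6 2.13 turn rz [-0.    -0.    -0.003] -> q6 2.13 then shift [0.0256 0.3118 0.0024]
```

```bash
python3 -m jog '[[[0,0,0],[0.0032,0.039,0],-1],[[0,0,0],[0.0032,0.039,0],-1],[[0,0,0],[0.0032,0.039,0],-1],[[0,0,0],[0.0032,0.039,0],-1],[[0,0,0],[0.0032,0.039,0],-1],[[0,0,0],[0.0032,0.039,0],-1],[[0,0,0],[0.0032,0.039,0],-1],[[0,0,0],[0.0032,0.039,0],-1],[[0,0,0],[0,0,0],-1],[[0,0,0],[0,0,0],-1],[[0,0,0],[0,0,0],-1]]'
python3 -c "
from plan import *
slot(63,96.5,.061)"
```

```text
clock: 41.8
eef_pos: [585.1, 80.2, 183.1]
tcp_rot: [-3.141, -0.0, 0.062]
contact_force: [0.4, 0.2, -0.1]
opening: 0.156
grasp_force: 50.0
at [585.1  80.2 183.1] t 41.8 q6 1.64 turn rz [-0.    -0.     0.001] -> q6 1.64 then shift [0.0002 0.0004 0.0866]
```

```bash
python3 -m jog '[[[0,0,0],[0,0.0003,0.028],-1],[[0,0,0],[0,0,0.028],-1],[[0,0,0],[0,0,0.02],-1],[[0,0,0],[0,0,0.006],-1],[[0,0,0],[0,0,0.0045],-1],[[0,0,0],[0,0,0],-1],[[0,0,0],[0,0,0],-1]]'
python3 -m jog '[[[0,0,0],[0,0,0],-0.4],[[0,0,0],[0,0,0],-0.2],[[0,0,0],[0,0,0],-0.2],[[0,0,0],[0,0,0],-0.2],[[0,0,0],[0,0,-0.02],-0.2],[[0,0,0],[0,0,-0.04],0],[[0,0,0],[0,0,-0.04],0],[[0,0,0],[0,0,0],0],[[0,0,0],[0,0,0],0]]'
python3 -c "
from plan import *
look(585.4,79.7,'a6',z=91)
P=look(629,81.5,'a6b',z=91.5)
plan(P[0],P[1],180,.061)
for n in ['a6b']: im=cv2.imread('pics/a6b.png'); cv2.imwrite('pics/a6v.png',cv2.resize(im,(800,600)))"
```

```text
clock: 42.5
eef_pos: [585.9, 79.5, 97.5]
tcp_rot: [-3.141, -0.002, 0.06]
contact_force: [0.7, 0.7, -0.2]
opening: 0.151
grasp_force: 50.0
clock: 43.4
eef_pos: [585.8, 79.2, 197.5]
tcp_rot: [-3.141, -0.002, 0.06]
contact_force: [-0.1, 0.3, -0.5]
opening: 0.499
grasp_force: 0.0
dot [585.1  80.9  91. ] px [254.7 194.9] pred [256.3 194.6]
dot [627.3  81.9  91.5] px [256.8 138.7] pred [257.4 136.4]
at [584.5  79.  195.5] t 43.5 q6 1.64 turn rz [ 0.     0.002 -0.001] -> q6 1.64 then shift [ 0.0429 -0.0002  0.0155]
```

View pics/a6v.png

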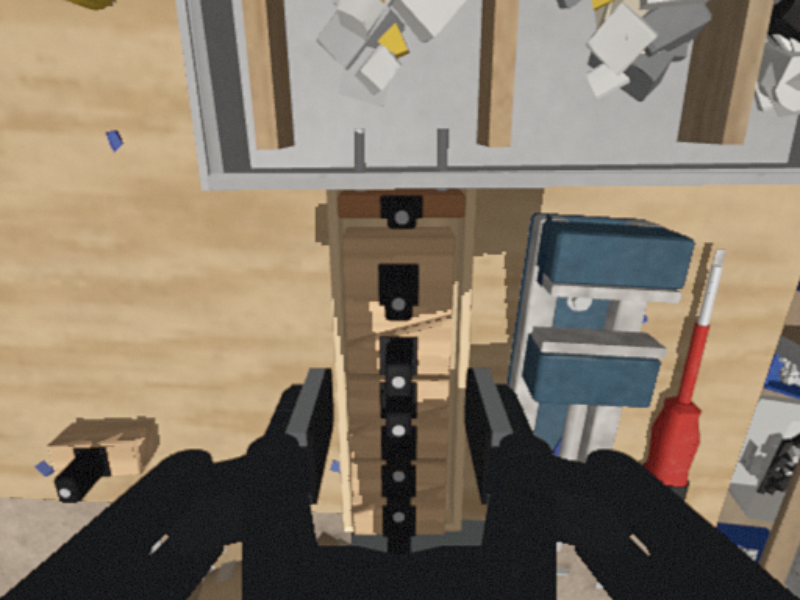

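All six pieces lie in the tray in a row, and the cheek tab is at (402,215) in the picture, about (628,82) in the world. Grasp the cheek.

```bash
python3 -m jog '[[[0,0,0],[0.022,0,0],-0.2],[[0,0,0],[0.0215,0.0005,0.01],-0.2],[[0,0,0],[0,0,0.028],-0.2],[[0,0,0],[0,0,0.028],-0.2],[[0,0,0],[0,0,0.028],-0.2],[[0,0,0],[0,0,0.009],-0.2],[[0,0,0],[0,0,0],-0.2],[[0,0,0],[0,0,0],-0.2]]' 40
python3 -m jog '[[[0,0,0],[0,0,0],-1],[[0,0,0],[0,0,0],-1],[[0,0,0],[0,0,0],-1],[[0,0,0],[0,0,0],-1],[[0,0,0],[0,0,0],-1],[[0,0,0],[0,0,0],-1]]'
python3 -m jog '[[[0,0,0],[-0.003,0,0],-1],[[0,0,0],[-0.004,0,0],-1],[[0,0,0],[-0.004,0,0],-1],[[0,0,0],[-0.004,0,0],-1],[[0,0,0],[0,0,0],-1]]'
```

```text
clock: 44.3
eef_pos: [628.9, 81.3, 93.8]
tcp_rot: [-3.142, -0.0, 0.06]
contact_force: [0.2, 0.5, 0.3]
opening: 0.403
grasp_force: 0.0
clock: 44.9
eef_pos: [629.7, 80.8, 95.1]
tcp_rot: [3.141, -0.002, 0.06]
contact_force: [-0.5, -4.9, 5.7]
opening: 0.15
grasp_force: 41.7
clock: 45.4
eef_pos: [614.7, 79.8, 95.1]
tcp_rot: [3.141, -0.003, 0.06]
contact_force: [0.4, -5.7, 6.0]
opening: 0.149
grasp_force: 41.6
```

```bash
python3 -m jog '[[[0,0,0],[-0.003,0.0003,0],-1],[[0,0,0],[-0.003,0.0003,0],-1],[[0,0,0],[-0.003,0.0002,0],-1],[[0,0,0],[0,0,0],-1]]'
python3 -m jog '[[[0,0,0],[-0.002,0,0],-1],[[0,0,0],[-0.002,0,0],-1],[[0,0,0],[0,0,0],-1]]'
```

```text
clock: 45.8
eef_pos: [606.0, 79.1, 95.0]
tcp_rot: [-3.141, -0.004, 0.06]
contact_force: [1.5, -1.5, 7.8]
opening: 0.152
grasp_force: 41.8
clock: 46.1
eef_pos: [602.3, 78.9, 95.1]
tcp_rot: [-3.141, -0.004, 0.06]
contact_force: [1.3, -3.1, 7.0]
opening: 0.153
grasp_force: 41.7
```

Travel is now 27.4 mm. The last few millimetres go in small steps, watching the force.

```bash
for i in 1; do python3 -m jog '[[[0,0,0],[-0.001,0,0],-1],[[0,0,0],[-0.001,0,0],-1],[[0,0,0],[0,0,0],-1]]' | sed -n '2p;4p'; python3 -m jog '[[[0,0,0],[-0.001,0,0],-1],[[0,0,0],[0,0,0],-1]]' | sed -n '2p;4p'; python3 -m jog '[[[0,0,0],[-0.001,0,0],-1],[[0,0,0],[0,0,0],-1]]' | sed -n '2p;4p'; done
```

```text
eef_pos: [601.6, 78.9, 95.1]
contact_force: [6.7, -2.4, 3.3]
eef_pos: [601.5, 78.9, 95.1]
contact_force: [10.5, -1.6, -0.5]
eef_pos: [601.4, 78.9, 95.2]
contact_force: [14.1, -2.5, -4.2]
```

```bash
python3 -m jog '[[[0,0,0],[-0.001,0,0],-1],[[0,0,0],[-0.001,0,0],-1],[[0,0,0],[-0.001,0,0],-1],[[0,0,0],[-0.001,0,0],-1],[[0,0,0],[0,0,0],-1],[[0,0,0],[0,0,0],-1]]'
python3 -m jog '[[[0,0,0],[0.004,0,0],-1],[[0,0,0],[0.004,0,0],-1],[[0,0,0],[0,0,0],-1],[[0,0,0],[0,0,0],-0.5],[[0,0,0],[0,0,0],-0.3],[[0,0,0],[0,0,0],-0.3],[[0,0,0],[0,0,0],-0.3],[[0,0,0],[0,0,-0.02],-0.3],[[0,0,0],[0,0,-0.04],-0.3],[[0,0,0],[0,0,-0.04],-0.3],[[0,0,0],[0,0,0],-0.3],[[0,0,0],[0,0,0],-0.3]]'
python3 -c "
from plan import *
P=look(600,80.5,'f',w=8,z=91.5)
for x in [573,534,508,482,455,426]:
  look(x,75.9+(x-522.5)*.061,'f%d'%x,w=6,z=91)
im=cv2.imread('pics/f.png'); cv2.imwrite('pics/fv.png',cv2.resize(im,(800,600)))"
```

```text
clock: 47.4
eef_pos: [601.1, 78.9, 95.3]
tcp_rot: [-3.141, -0.018, 0.06]
contact_force: [28.5, -2.0, -18.2]
opening: 0.152
grasp_force: 39.2
clock: 48.6
eef_pos: [601.2, 78.9, 194.4]
tcp_rot: [-3.141, -0.002, 0.06]
contact_force: [0.5, 0.5, -1.4]
opening: 0.352
grasp_force: 0.0
dot [600.1  80.2  91.5] px [255.2 197.1] pred [254.8 197.2]
dot [568.7  79.8  91. ] px [253.2 233.8] pred [254.6 228.8]
dot [529.5  77.3  91. ] px [253.4 276.7] pred [254.6 272. ]
dot [502.8  75.8  91. ] px [253.3 303.8] pred [254.5 298.7]
dot [476.5  74.2  91. ] px [253.3 328.8] pred [254.6 323.8]
dot [450.5  72.7  91. ] px [253.3 352.1] pred [254.6 348.2]
dot [nan nan nan] px [nan nan] pred [254.7 372.7]
```

View pics/fv.png

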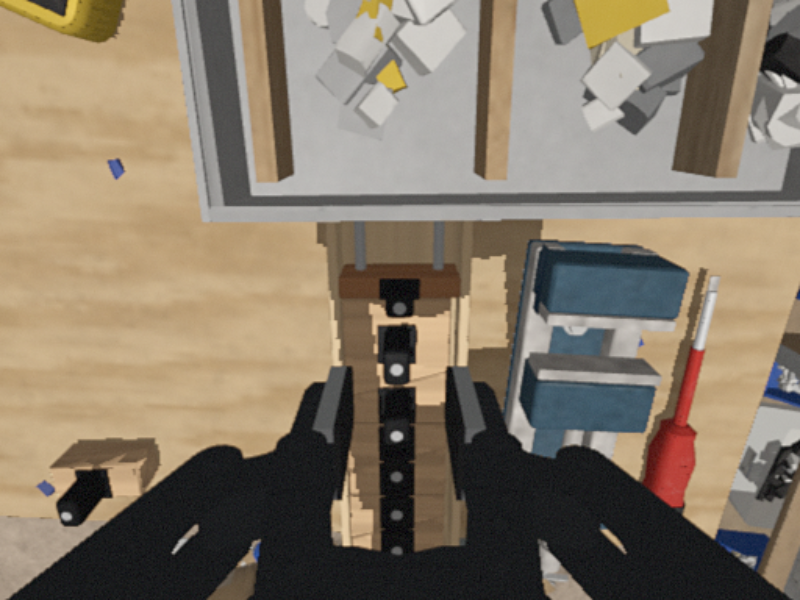

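The tab spacings are 39 / 26.7 / 26.3 / 26 mm, which matches a pack without gaps. The cheek bears on it, having travelled about 28 mm, and the gripper is clear.

```bash
python3 -c "
from rig import r
print(r.sign_off())"
```

```text
the job is handed in; nothing more can be done
None
```

I stowed all five wedges, alternating head to tail with the tapered filler_b, slid the cheek about 28 mm until it was snug against them, and handed the job in at about 49 s; the hand-in gave no verdict.

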